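# Lock the label printer's cover and hold its roll guide open at the mark

## Task

Get the label printer ready for a new roll: first turn the steel turnbutton a quarter turn until it points straight across the edge of the closed cover, so that the cover is locked. Then pull the spring-return roll guide by its tab towards the front of the printer until its index arm lines up with the arrow-shaped clip on the rim, and finish while still holding it there so that a colleague can drop the roll in (the spring takes it back if you let go). Leave the other things on the desk where they are.

Things in the scene. Friction and masses are not known exactly. Their poses are not given: they have to be found in the camera images.
- printer: Label printer fixed to the desk, grey, 240 (x) x 300 (y) x 140 mm; origin: centre of its underside; yaw varies. Its front faces its own -x, towards the robot. Its +y half is a housing 140 mm high with a black cover flush on top; its -y half is an open roll bay: floor 30 mm high, outer rim (25 mm wide) 60 mm, back wall 120 mm with a fixed black guide disc.
- lid (a joint): Printer's cover: black plate 186 x 140 x 12 mm on the housing, top 140 mm above the desk, hinged along its back edge. 0 = closed, as at the start (rad, grows as it opens upward). It lies shut by its own weight.
- turnbutton (a joint): Steel turnbutton before the cover: bar 60 x 14 x 7 mm with a thumb wing on top (42 long, 10 thick, 28 mm high) along it. Turns about a vertical pivot at its middle (printer x -97, y 75 mm), anticlockwise from above as the value (rad) grows. 0: bar along printer y, unlocked; 1.571: along x, one end over the cover, locked, at a stop. Starts at 0 to 0.35; stays where left (friction 0.04 N m).
- turn_grip (a point): On the turnbutton's pivot axis, midway along the thumb wing, 167.5 mm above the desk; the wing reaches from 149.5 to 177.5 mm. Its y axis runs along the bar, x across it. In the printer's frame tab_grip (guide at home) lies 147 mm in +x and 140 mm in -y from it.
- guide (a joint): Sliding roll guide in the bay: upright white disc, 88 mm across, 8 mm thick, with a pull tab on top and a thin steel index arm at its foot. Value in m: 0 = home at the back, as at the start; grows as it is pulled to the printer's front (its -x), stop at 0.100. A spring pulls it back with 3.3 N at home plus 55 N/m; friction 0.4 N.
- tab_grip (a point): Grip point of the roll guide's pull tab: a white upright plate 10 mm thick (along the printer's x) and 34 mm wide (along y), standing on the disc from 134 to 172 mm above the desk. The point lies in its mid-plane, 17 mm below the top, 155 mm above the desk. Axes parallel to the printer's.
- index_tip (a point): Outer end of the roll guide's steel index arm, a fin 4 mm thick, 62 to 76 mm above the desk, that reaches from the guide to the rim; the point is at 66 mm. It lies at the same printer x as the tab's mid-plane and moves with the guide. Axes parallel to the printer's.
- mark (a point): The mark: inner tip of a small steel clip, 20 mm wide, on the bay's outer rim, shaped like an arrow pointing into the bay (printer +y), top 78 mm above the desk. Axes parallel to the printer's. The guide is at the mark when index_tip and mark have the same printer x. Set anew each time, 35 to 80 mm in front of the index arm's home place.
- tape: Bystander: tape roll lying flat, 92 mm across, 48 mm high, in front of the roll bay; leave it.
- label_pad: Bystander: paper pad 75 x 100 x 22 mm, in front of the housing; leave it.
- scanner: Bystander: hand scanner lying on the desk, about 120 x 70 x 35 mm, left of the printer; leave it.
- label_roll: Bystander: white label roll standing on end, 84 mm across, 60 mm high, right of the printer; leave it.
- dispenser: Bystander: white bottle, 64 mm across, 160 mm high; leave it.
- mug: Bystander: white mug, 80 mm across, 95 mm high; leave it.

How it is judged (in metres and radians):
On the way, in this order (a step that is already met when the one before it is completed fails the run):
1. the turnbutton is turned across the closed cover while the roll guide is still at home (value of joint turnbutton above 1.3 rad and value of joint lid below 0.05 rad and value of joint guide below 0.01 m), for 0.2 s.
2. the roll guide is pulled out to the mark and held there (x of index_tip in the frame of mark between -0.005 and 0.005 m and contact force between the fingers and guide above 2 N and value of joint turnbutton above 1.3 rad and value of joint lid below 0.05 rad), for 0.5 s.
At the end, for the whole second after the job is handed in: The turnbutton stands across the cover's edge (over 1.3 rad), the cover is shut (within 0.05 rad), and the robot's fingers are holding the roll guide still (force on it over 2 N, under 10 mm/s) with its index arm within 5 mm of the mark along the slide (all of step 2 and velocity of joint guide between -0.01 and 0.01 m/s); the arm keeps its last pose, push and grip.
It fails at once if another thing on the desk was moved by more than 30 mm (distance of any of tape, label_pad, scanner, label_roll, dispenser, mug from where it was at the start of the episode above 0.03 m).
It also fails if it takes over 43 s, if anything falls off the work surface, if the arm or the gripper's body presses on something with over 40 N, if the wrist force passes 120 N, or if a joint passes its speed limit or range.

## Robot

A 6-joint arm with a two-finger parallel gripper is mounted at the origin on the work surface. World frame = base frame: x ahead of the robot, y to its left, z up, the work surface at z = 0. Lengths are in m, angles in degrees, forces in N, time in s.
With the tool pointing down it reaches from about 0.325 to 0.85 m from the base axis. Payload 15.5 kg.
Tool frame: the origin (TCP) lies midway between the tips of the shut fingers; the grasp point (between the pads) lies 19 mm behind it (hold_point_z is the distance from the TCP to the grasp point, in m); z points along the fingers, y is the line along which they close (so a half turn about z gives the same grasp; the last joint's range is limited). The gripper opens to 91 mm and grips with 3 to 60 N. Pads are 32 mm wide; open, the fingers measure 118 mm over their backs; the gripper's body (76 mm by 178 mm) begins 60 mm behind the grasp point.
Start: joints at [-81.675, 28.281, 77.091, -0, 74.628, -5.472], TCP at [0.149, -0.607, 0.214] pointing down, gripper open.
Joint ranges: [-166.48, 166.48], [-47.26, 123.95], [12.59, 153.08], [-70.14, 250.14], [6.76, 159.57], [-176.63, 176.63]. Speed limits (degrees/s): [108.29, 108.29, 147.25, 172.46, 172.46, 172.46].

## Interface

Orientations are given as a 3x3 rotation matrix whose columns are the frame's x, y, z axes.
In Python, from station import * gives the robot as it stands.
- The arm moves only by the shell command python3 -m pendant 'ROWS' [OPENING] [FORCE]. ROWS is JSON, a list that holds one entry, the list of rows, each a list of 4 numbers: the shift along the tool's x, y, z normalised to -1 to 1, where 1 is 200 mm, then the turn about the tool's z normalised to -1 to 1, where 1 is pi/2 rad. In form: [[[x, y, z, turn], ...]]. A call has 1 to 5 rows; each row is the pose to reach, as a shift and turn from the pose commanded when the call began, along the tool's axes at that moment; what a row does not reach only later rows make up. A row lasts 1/12 s, in which the tool goes at most 41.7 mm and 7.16 degrees, less where a joint would pass 70% of its speed; a pose out of reach is approached as far as the arm can. A call with a number of a shift or a turn outside -1 to 1 is refused whole. A call with a gripper value outside its range is refused whole. OPENING is the closure in counts, from 0 (fully open) to 255 (shut), set as the call begins (- or left out, the last holds). The fingers move at their own pace and stop on an object; FORCE is the grip in N (left out, the last holds). Time passes only in rows, so rows that repeat a pose let the fingers close. It gives the time, the measured TCP pose, the force, the opening and the grip force at its end, in the units of the state.
- get_obs(): the state, without advancing time (a new reading comes with each control period).
- capture(name): name is "scene" or "top" or "wrist"; returns (picture, depth): 384x512x3 uint8, red, green, blue; 384x512 float32, m along the optical axis (not along the pixel's ray), 0 where there is no reading.
- camera_model(name): a dict with "vfov" (degrees; the focal length in pixels is half the picture's height over the tangent of half this angle, whatever the lens; pixels are square), "cx", "cy" (the principal point, pixels), "k1" (the pictures are not rectified: a ray, as slopes to the right and down, at radius r is drawn at 1 + k1 r^2 times it, then the intrinsics apply), "extrinsics" (4x4, takes a point from camera to world coordinates). Camera axes: x right, y up, looking along -z (the intrinsics and any distortion apply to the point x, -y, -z); pixel columns grow to the right and rows downward; lengths in m; the calibration is good to about 2 mm. A picture is of the moment at which its call begins: read the wrist's pose just before it. camera_model takes no time and is no camera call; for the wrist camera it gives the pose at the moment of the call.
- job_done(): hands the job in; it is judged then, once.
Trained networks look in the newest picture that a camera, given by its name, has taken for a name from the list of things; names that differ only in an ending like _2 or _b are one class to them, and where a whole thing is asked for, a point or a joint stands for the part that bears it (a point fixed in the world has none). Each returns a list of dicts, best first, with "confidence" (0 to 1); they miss things now and then, are a little off and sometimes report something else, mostly with a low value. They report only what shows in the picture. A call takes as long as a camera call.
- boxes_of(target, camera): "location" ([column, row] in pixels, amid what is visible of it).
- outline_of(target, camera): "mask" (384x512 bool, what is visible of it) and "location" ([column, row] in pixels, amid what is visible of it).
The state is a dict: "t": time; "q": joint angles; "joint_vel": joint speeds; "joint_torque": joint torques, N m; "tcp_pos": TCP position; "orientation": TCP orientation; "contact_force": force on the tool from outside, world axes, zero at the start; "ft_torque": the same for the moment, N m; "finger_gap": opening from 0.0 (shut) to 1.0 (fully open); "grip_force": force on a finger pad.
Only numpy, scipy, OpenCV 4.12 (cv2) and the standard library are available. Lean on these libraries where they do the work, as an engineer would, in place of code of your own. Each camera call takes 0.05 s, during which the arm holds its last target. There are 200 camera calls.

## Working session

There is one attempt and no reset: what is moved stays moved. The work goes in short steps, Python scripts to look and compute and a shell command to move; the robot and the scene stay as the last step left them, time stands still between calls to the robot, and variables do not carry over. Pictures are saved under pics/ and viewed, at most 10 in all, crops included, and the job is handed in when it is done.

```bash
ls; mkdir -p pics
cat > h.py <<'E'
from station import *
import numpy as np, cv2
def px2w(name,uv,depth=None,z=None,M=None):
    """pixel -> world, by depth (m along axis) or by intersecting plane z"""
    M=M or camera_model(name); f=192/np.tan(np.radians(M["vfov"])/2)
    d=np.array([(uv[0]-M["cx"])/f,(uv[1]-M["cy"])/f]); s=d.copy()
    for _ in range(20): s=d/(1+M["k1"]*(s@s))
    T=np.array(M["extrinsics"]); r=T[:3,:3]@np.array([s[0],-s[1],-1]); o=T[:3,3]
    t=depth if z is None else (z-o[2])/r[2]
    return o+t*r
def w2px(name,p,M=None):
    M=M or camera_model(name); f=192/np.tan(np.radians(M["vfov"])/2)
    T=np.array(M["extrinsics"]); c=T[:3,:3].T@(np.array(p)-T[:3,3]); s=np.array([c[0],-c[1]])/-c[2]
    s=s*(1+M["k1"]*(s@s)); return s*f+[M["cx"],M["cy"]]
def cloud(name,mask,depth,M=None):
    v,u=np.nonzero(mask&(depth>0)); M=M or camera_model(name)
    return np.array([px2w(name,(a,b),depth[b,a],M=M) for a,b in zip(u,v)])
E
python3 - <<'E'
from h import *
o=get_obs(); print(o["tcp_pos"],o["orientation"],o["t"])
for n in ("top","scene"):
    p,d=capture(n); cv2.imwrite(f"pics/{n}.png",p[:,:,::-1]); np.savez(f"{n}.npz",p=p,d=d)
    M=camera_model(n); print(n,M["vfov"],np.round(M["extrinsics"],3).tolist())
    for t in ("printer","turnbutton","turn_grip","tab_grip","index_tip","mark","lid","guide"):
        try:
            for b in boxes_of(t,n)[:2]:
                u=b["location"]; uu=np.round(u).astype(int); print(t,np.round(u,1),round(b["confidence"],2),np.round(px2w(n,u,d[uu[1],uu[0]]),3))
        except Exception as e: print(t,e)
E
```

```text
pics
[ 0.14903133 -0.6065743   0.21333802] [[ 9.71140389e-01  2.38508534e-01 -1.54198174e-04]
 [ 2.38508544e-01 -9.71139653e-01  1.20370126e-03]
 [ 1.37345061e-04 -1.20574049e-03 -9.99999264e-01]] 0.0
top 47.020062329846034 [[-0.022, 0.996, -0.09, 0.441], [-0.999, -0.024, -0.025, -0.018], [-0.027, 0.089, 0.996, 1.417], [0.0, 0.0, 0.0, 1.0]]
printer [247.1 186.1] 0.69 [0.575 0.049 0.138]
turnbutton [219.5 220. ] 0.39 [0.478 0.131 0.139]
turn_grip [222.4 219.1] 0.66 [0.48  0.122 0.148]
turn_grip [179.1 192.8] 0.17 [0.57  0.272 0.033]
tab_grip [273.8 168.1] 0.53 [ 0.626 -0.03   0.136]
tab_grip [299.7 185.5] 0.39 [ 0.579 -0.108  0.078]
index_tip [273.9 168.3] 0.86 [ 0.625 -0.03   0.136]
mark [246.  186.2] 0.35 [0.574 0.052 0.142]
lid [223.9 178. ] 0.77 [0.599 0.116 0.145]
guide [223.8 179.3] 0.74 [0.596 0.116 0.145]
guide [272.4 170.9] 0.73 [ 0.628 -0.026  0.064]
scene 57.86718423916794 [[0.189, -0.694, 0.694, 1.233], [0.982, 0.147, -0.121, -0.114], [-0.018, 0.705, 0.709, 0.807], [0.0, 0.0, 0.0, 1.0]]
turnbutton [298.7 166.6] 0.71 [0.497 0.123 0.15 ]
index_tip [258.  216.2] 0.65 [ 0.638 -0.024  0.125]
mark [225.  221.4] 0.58 [ 0.597 -0.11   0.077]
lid [306.9 196.9] 0.88 [0.611 0.116 0.14 ]
guide [257.6 219.6] 0.56 [ 0.64  -0.025  0.113]
```

Run:
```python
import cv2
a=cv2.imread("pics/top.png"); b=cv2.imread("pics/scene.png")
cv2.imwrite("pics/topc.png",cv2.resize(a[120:260,150:340],None,fx=4,fy=4,interpolation=3))
```

```text
(no output)
```

View pics/topc.png

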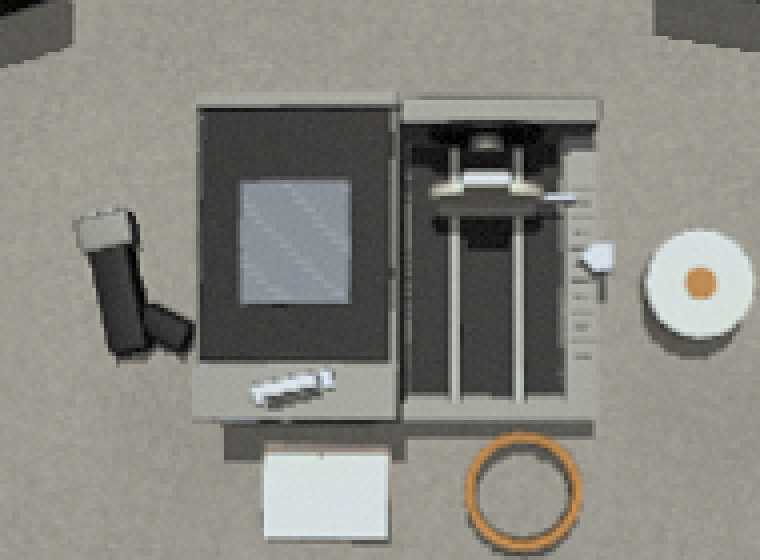

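View pics/scene.png

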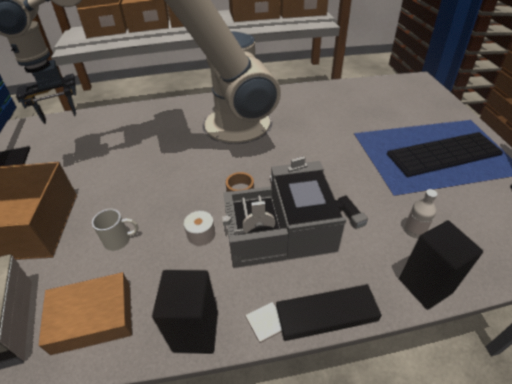

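The top view shows the printer with almost no yaw. The turnbutton is at about (223,217) and turned slightly anticlockwise, the tab at (271.5,165), the index arm tip at about (294,169.5) and the clip tip at about (296,184.5). The scene view agrees.

Run:
```python
from h import *
c=lambda x,y:(150+(x+.5)/4-.5,120+(y+.5)/4-.5)
P=lambda x,y,z:px2w("top",c(x,y),z=z)
b=P(293,387,.1775); t=P(486,177,.172); m=P(583,258,.078); i=P(575,198,.076)
L=[P(200,360,.14),P(388,358,.14),P(200,108,.14),P(388,110,.14)]
w=[P(252,396,.165),P(334,378,.165)]
print("button",b,"tab",t,"mark",m,"idx",i)
v=t-b; print("yaw tb->tab",np.degrees(np.arctan2(v[1],v[0])-np.arctan2(-.140,.147)),np.hypot(v[0],v[1]))
for a,e in ((L[1],L[0]),(L[3],L[2])): d=e-a; print("yaw edge",np.degrees(np.arctan2(-d[0],d[1])))
for a,e in ((L[0],L[2]),(L[1],L[3])): d=e-a; print("yaw side",np.degrees(np.arctan2(d[1],d[0])))
d=w[0]-w[1]; print("bar ang",np.degrees(np.arctan2(-d[0],d[1])))
M=camera_model("wrist");o=get_obs(); print(M["vfov"]); T=np.array(M["extrinsics"]); R=np.array(o["orientation"]); print("cam in tool",R.T@(T[:3,3]-o["tcp_pos"]), (R.T@T[:3,:3]).round(2).tolist())
```

```text
button [0.48671839 0.11719299 0.1775    ] tab [ 0.6332647  -0.02220888  0.172     ] mark [ 0.5835723  -0.09491887  0.078     ] idx [ 0.63012084 -0.09028801  0.076     ]
yaw tb->tab 0.03406128393813506 0.20225899003167835
yaw edge -0.6623365056587357
yaw edge -2.299870399086296
yaw side -0.48099803678895564
yaw side -1.0842157038183302
bar ang 11.117253095073606
66.4280066137936
cam in tool [ 0.08511712  0.00033419 -0.17106671] [[-0.0, 0.95, 0.3], [1.0, 0.0, 0.0], [0.0, 0.3, -0.95]]
```

```bash
python3 -m pendant '[[[0,0,-0.45,-0.39],[0,0,-0.45,-0.39],[0,0,-0.45,-0.39],[0,0,-0.45,-0.39],[0,0,-0.45,-0.39]]]' 0 20 >/dev/null
python3 -m pendant '[[[0,0,0,-0.39],[0,0,0,-0.39],[0,0,0,-0.39],[0,0,0,-0.39],[0,0,0,-0.39]]]' >/dev/null
python3 -m pendant '[[[0,0,0,-0.189],[0,0,0,-0.189],[0,0,0,-0.189],[0,0,0,-0.189]]]'
python3 -m pendant '[[[0.808,0.588,0,0],[0.808,0.588,0,0],[0.808,0.588,0,0],[0.808,0.588,0,0],[0.808,0.588,0,0]]]' >/dev/null
python3 -m pendant '[[[0.808,0.588,0,0],[0.808,0.588,0,0],[0.808,0.588,0,0],[0.808,0.588,0,0],[0.808,0.588,0,0]]]' 
python3 -m pendant '[[[0.808,0.588,0,0],[0.808,0.588,0,0],[0.808,0.588,0,0],[0.808,0.588,0,0],[0.808,0.588,0,0]]]' >/dev/null
python3 -m pendant '[[[0.808,0.588,0,0],[0.808,0.588,0,0],[0.808,0.588,0,0],[0.808,0.588,0,0],[0.808,0.588,0,0]]]'
python3 -m pendant '[[[0,0,0,0],[0,0,0,0]]]'
python3 - <<'E'
from h import *
o=get_obs(); print(o["q"],o["t"])
M=camera_model("wrist"); p,d=capture("wrist"); cv2.imwrite("pics/w1.png",p[:,:,::-1]); np.savez("w1.npz",p=p,d=d)
for t in ("turn_grip","turnbutton"):
    for b in outline_of(t,"wrist")[:2]:
        C=cloud("wrist",b["mask"],d,M); print(t,b["location"],b["confidence"],b["mask"].sum(),C.min(0) if len(C) else 0,C.max(0) if len(C) else 0)
        K=C[C[:,2]>.170]; print(len(K),K.mean(0)); w=K[:,:2]-K[:,:2].mean(0); e=np.linalg.svd(w,full_matrices=False)[2][0]; e*=np.sign(e[1]); print("angle",np.degrees(np.arctan2(-e[0],e[1])),np.ptp(w@e),np.ptp(w@[-e[1],e[0]]))
E
```

```text
t: 2.07
tcp_pos: [0.149, -0.6069, 0.3039]
orientation: [[-0.193, 0.981, -0.0], [0.981, 0.193, 0.0], [0.0, 0.0, -1.0]]
contact_force: [-0.1, 0.7, 0.2]
finger_gap: 0.999
grip_force: 0.0
t: 2.9
tcp_pos: [0.3186, -0.2422, 0.3041]
orientation: [[-0.188, 0.982, 0.001], [0.982, 0.188, 0.0], [-0.0, 0.001, -1.0]]
contact_force: [1.4, -0.1, 0.3]
finger_gap: 1.0
grip_force: 0.0
t: 3.73
tcp_pos: [0.4881, 0.1203, 0.304]
orientation: [[-0.189, 0.982, 0.001], [0.982, 0.189, 0.0], [0.0, 0.001, -1.0]]
contact_force: [0.3, -0.5, -0.7]
finger_gap: 1.003
grip_force: 0.0
t: 3.9
tcp_pos: [0.4876, 0.1187, 0.3036]
orientation: [[-0.192, 0.981, -0.0], [0.981, 0.192, -0.0], [-0.0, -0.0, -1.0]]
contact_force: [-0.7, -1.0, -0.4]
finger_gap: 1.003
grip_force: 0.0
[ 6.86694458e+00  1.34908150e+01  8.61565913e+01 -2.56642635e-03
  8.03744023e+01 -4.18218225e+00] 3.9
turn_grip [250.6, 171.4] 0.87 638 [0.47707323 0.08725312 0.13883946] [0.50020872 0.15105569 0.17936239]
392 [0.488296   0.12203974 0.1772093 ]
angle 11.102335435151476 0.04231315068462094 0.009662607101425844
turnbutton [257.1, 172.6] 0.72 637 [0.47689852 0.09144698 0.13883946] [0.50020872 0.15105569 0.17936239]
392 [0.488296   0.12203974 0.1772093 ]
angle 11.102335435151476 0.04231315068462094 0.009662607101425844
```

View pics/w1.png

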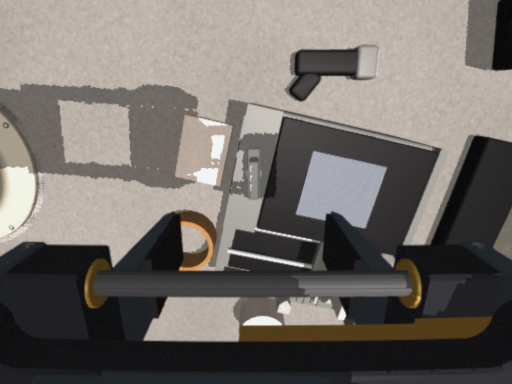

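The wing is clear at (254,175). It measures 42 x 10 mm with its top at 177 mm, which matches the given sizes. I'll descend, grip it and check.

```bash
python3 -m pendant '[[[0.013,0.006,0.74,0],[0.013,0.006,0.74,0],[0.013,0.006,0.74,0],[0.013,0.006,0.74,0],[0.013,0.006,0.74,0]]]' 
python3 -m pendant '[[[0,0,0,0],[0,0,0,0],[0,0,0,0],[0,0,0,0],[0,0,0,0]]]' 255 15
python3 -m pendant '[[[0,0,0,0],[0,0,0,0],[0,0,0,0],[0,0,0,0],[0,0,0,0]]]'
python3 -m pendant '[[[0,0,0,0],[0,0,0,0],[0,0,0,0]]]'
```

```text
t: 4.47
tcp_pos: [0.4851, 0.1186, 0.1521]
orientation: [[-0.189, 0.982, -0.007], [0.982, 0.189, -0.001], [0.0, -0.007, -1.0]]
contact_force: [-1.4, -0.1, -0.4]
finger_gap: 0.999
grip_force: 0.0
t: 4.88
tcp_pos: [0.4887, 0.1201, 0.1572]
orientation: [[-0.191, 0.982, 0.002], [0.982, 0.191, 0.0], [-0.0, 0.002, -1.0]]
contact_force: [0.6, 0.2, 0.0]
finger_gap: 0.668
grip_force: 0.0
t: 5.3
tcp_pos: [0.4881, 0.1202, 0.1559]
orientation: [[-0.191, 0.982, -0.0], [0.982, 0.191, 0.0], [0.0, -0.0, -1.0]]
contact_force: [-0.2, -0.4, -0.1]
finger_gap: 0.298
grip_force: 0.0
t: 5.55
tcp_pos: [0.4884, 0.1202, 0.1559]
orientation: [[-0.191, 0.982, 0.001], [0.982, 0.191, 0.0], [0.0, 0.001, -1.0]]
contact_force: [-1.1, 0.6, -4.5]
finger_gap: 0.106
grip_force: 15.0
```

```bash
python3 -m pendant '[[[0,0,0,-0.06],[0,0,0,-0.12],[0,0,0,-0.18],[0,0,0,-0.24],[0,0,0,-0.30]]]' 
python3 -m pendant '[[[0,0,0,-0.06],[0,0,0,-0.12],[0,0,0,-0.18],[0,0,0,-0.24],[0,0,0,-0.30]]]' 
python3 -m pendant '[[[0,0,0,-0.06],[0,0,0,-0.12],[0,0,0,-0.18],[0,0,0,-0.24],[0,0,0,-0.24]]]'
python3 -m pendant '[[[0,0,0,0],[0,0,0,0],[0,0,0,0]]]'
```

```text
t: 5.97
tcp_pos: [0.4885, 0.1203, 0.1559]
orientation: [[-0.619, 0.785, 0.001], [0.785, 0.619, 0.0], [-0.0, 0.001, -1.0]]
contact_force: [2.8, 0.9, -2.9]
finger_gap: 0.109
grip_force: 15.0
t: 6.38
tcp_pos: [0.4887, 0.1205, 0.1559]
orientation: [[-0.908, 0.418, 0.001], [0.418, 0.908, 0.001], [-0.001, 0.001, -1.0]]
contact_force: [3.8, 3.8, -4.1]
finger_gap: 0.11
grip_force: 15.0
t: 6.8
tcp_pos: [0.4888, 0.1206, 0.1559]
orientation: [[-0.999, 0.053, 0.001], [0.053, 0.999, 0.001], [-0.001, 0.001, -1.0]]
contact_force: [3.4, 5.2, -4.6]
finger_gap: 0.108
grip_force: 15.0
t: 7.05
tcp_pos: [0.4887, 0.1206, 0.1559]
orientation: [[-0.998, 0.059, 0.001], [0.059, 0.998, 0.001], [-0.001, 0.001, -1.0]]
contact_force: [3.4, 4.7, -4.6]
finger_gap: 0.111
grip_force: 15.0
```

```bash
python3 -m pendant '[[[0,0,0,0],[0,0,0,0],[0,0,0,0],[0,0,0,0],[0,0,0,0]]]' 0 
python3 -m pendant '[[[0,0,-0.7,0],[0,0,-0.7,0],[0,0,-0.7,0],[0,0,-0.7,0],[0,0,-0.7,0]]]'
python3 - <<'E'
from h import *
M=camera_model("wrist"); p,d=capture("wrist")
for b in outline_of("turn_grip","wrist")[:1]:
        C=cloud("wrist",b["mask"],d,M); 
        K=C[C[:,2]>.170]; print(b["confidence"],len(K),K.mean(0)); w=K[:,:2]-K[:,:2].mean(0); e=np.linalg.svd(w,full_matrices=False)[2][0]; print("dir",np.degrees(np.arctan2(e[1],e[0])),np.ptp(w@e))
E
python3 -m pendant '[[[0,0,0,0.39],[0,0,0,0.39],[0,0,0,0.39],[0,0,0,0.39],[0,0,0,0.39]]]' >/dev/null
python3 -m pendant '[[[0,0,0,0.39],[0,0,0,0.39],[0,0,0,0.39],[0,0,0,0.39],[0,0,0,0.39]]]' >/dev/null
python3 -m pendant '[[[0,0,0,0.19],[0,0,0,0.19],[0,0,0,0.19],[0,0,0,0.19]]]' >/dev/null
python3 -m pendant '[[[-0.6,0.31,0,0],[-0.6,0.31,0,0],[-0.6,0.31,0,0],[-0.6,0.31,0,0]]]' >/dev/null
python3 -m pendant '[[[-0.6,0.31,0,0],[-0.6,0.31,0,0],[-0.6,0.31,0,0],[-0.6,0.31,0,0]]]' >/dev/null
python3 -m pendant '[[[0,0,0,0],[0,0,0,0]]]'
python3 - <<'E'
from h import *
M=camera_model("wrist"); p,d=capture("wrist"); cv2.imwrite("pics/w2.png",p[:,:,::-1]); np.savez("w2.npz",p=p,d=d,M=M)
for t in ("tab_grip","index_tip","mark","turn_grip"):
    for b in boxes_of(t,"wrist")[:2]:
        u=b["location"]; uu=np.round(u).astype(int); print(t,np.round(u,1),round(b["confidence"],2),np.round(px2w("wrist",u,d[uu[1],uu[0]],M=M),4))
E
```

```text
t: 7.47
tcp_pos: [0.488, 0.1201, 0.1559]
orientation: [[-0.998, 0.059, -0.0], [0.059, 0.998, -0.0], [0.0, -0.0, -1.0]]
contact_force: [0.4, -0.5, 0.2]
finger_gap: 0.441
grip_force: 0.0
t: 7.88
tcp_pos: [0.4899, 0.1203, 0.3002]
orientation: [[-0.998, 0.059, 0.007], [0.059, 0.998, 0.001], [-0.007, 0.001, -1.0]]
contact_force: [0.1, 0.3, -0.1]
finger_gap: 0.809
grip_force: 0.0
0.79 390 [0.48697343 0.12042703 0.17720086]
dir -3.348051016507083 0.041614609245557585
t: 9.98
tcp_pos: [0.6086, -0.1214, 0.2946]
orientation: [[0.012, 1.0, -0.002], [1.0, -0.012, 0.001], [0.001, -0.002, -1.0]]
contact_force: [-0.5, 0.6, -0.7]
finger_gap: 1.001
grip_force: 0.0
tab_grip [267.2  86.7] 0.98 [ 0.6289 -0.0217  0.0611]
tab_grip [225.1 202.2] 0.69 [ 0.5677 -0.1811  0.0616]
index_tip [269.1  87.2] 0.74 [ 0.6278 -0.0249  0.1315]
mark [236.1 151.9] 0.81 [ 0.5869 -0.1044  0.0776]
```

View pics/w2.png

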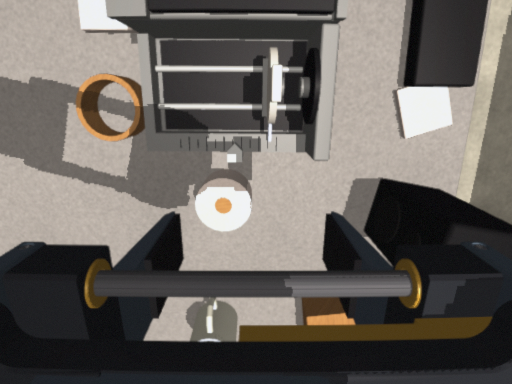

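The wrist view shows the tab at about (278,82), the index arm at (270,135) and the clip's tip near (235,147). Next I'll pull metric positions from the depth.

Run:
```python
from h import *
z=np.load("w2.npz",allow_pickle=True); M=z["M"].item(); d=z["d"]; p=z["p"]
m=np.zeros(d.shape,bool); m[40:180,140:345]=1
v,u=np.nonzero(m); C=np.array([px2w("wrist",(a,b),d[b,a],M=M) for a,b in zip(u,v)])
def s(n,k): K=C[k]; print(n,len(K),K.min(0).round(4),K.max(0).round(4),np.median(K,0).round(4),K.mean(0).round(4))
box=lambda x0,x1,y0,y1,z0,z1:(C[:,0]>x0)&(C[:,0]<x1)&(C[:,1]>y0)&(C[:,1]<y1)&(C[:,2]>z0)&(C[:,2]<z1)
s("tab",box(.6,.68,-.06,.02,.165,.18))
s("arm",box(.61,.66,-.1,-.06,.068,.08))
k=box(.55,.62,-.13,-.08,.07,.083); s("mark",k)
K=C[k]
for y in np.arange(-.12,-.08,.004):
    q=K[(K[:,1]>=y)&(K[:,1]<y+.004)]
    if len(q): print(round(y,3),len(q),q[:,0].min().round(4),q[:,0].max().round(4),q[:,0].mean().round(4))
k=box(.61,.66,-.11,-.05,.068,.08);K=C[k]
for y in np.arange(-.11,-.05,.006):
    q=K[(K[:,1]>=y)&(K[:,1]<y+.006)]
    if len(q): print("arm",round(y,3),len(q),q[:,0].mean().round(4))
k=box(.5,.75,-.15,0.02,.055,.065); s("rim",k); K=C[k]
# outer rim outer edge yaw
E=[];
for x in np.arange(.5,.68,.01):
    q=K[(K[:,0]>=x)&(K[:,0]<x+.01)]
    if len(q)>5: E.append((x+.005,q[:,1].min()))
E=np.array(E); print(E.round(4).tolist()); print("yaw",np.degrees(np.arctan(np.polyfit(*E.T,1)[0])))
cv2.imwrite("pics/w2c.png",cv2.resize(p[60:170,200:320,::-1],None,fx=5,fy=5,interpolation=cv2.INTER_CUBIC))
```

```text
tab 412 [ 0.6276 -0.0391  0.1651] [ 0.638  -0.0056  0.1743] [ 0.6323 -0.0226  0.1721] [ 0.6325 -0.0225  0.1719]
arm 66 [ 0.6279 -0.0894  0.07  ] [ 0.6333 -0.0606  0.0799] [ 0.6307 -0.0769  0.0761] [ 0.6311 -0.0772  0.0758]
mark 236 [ 0.5743 -0.1169  0.0702] [ 0.5943 -0.0924  0.0804] [ 0.5842 -0.107   0.0781] [ 0.5842 -0.1065  0.078 ]
-0.12 15 0.5745 0.5932 0.5837
-0.116 46 0.5743 0.5943 0.584
-0.112 44 0.5745 0.5934 0.5839
-0.108 45 0.5746 0.5934 0.584
-0.104 44 0.5747 0.5935 0.5844
-0.1 31 0.5776 0.592 0.585
-0.096 11 0.5817 0.587 0.5847
arm -0.092 9 0.6307
arm -0.086 16 0.6309
arm -0.08 16 0.6314
arm -0.074 20 0.6314
arm -0.068 4 0.6314
arm -0.062 2 0.6279
arm -0.056 4 0.628
rim 2446 [ 0.5    -0.1477  0.055 ] [0.6819 0.0112 0.065 ] [ 0.5946 -0.0929  0.0602] [ 0.5926 -0.0926  0.0601]
[[0.505, -0.1039], [0.515, -0.1042], [0.525, -0.1042], [0.535, -0.1043], [0.545, -0.1471], [0.555, -0.1464], [0.565, -0.1467], [0.575, -0.1468], [0.585, -0.1477], [0.595, -0.1065], [0.605, -0.1067], [0.615, -0.1067], [0.625, -0.1068], [0.635, -0.1069], [0.645, -0.1071], [0.655, -0.1072], [0.665, -0.1071], [0.675, -0.1074], [0.685, -0.1073]]
yaw 5.0549199539548875
```

View pics/w2c.png

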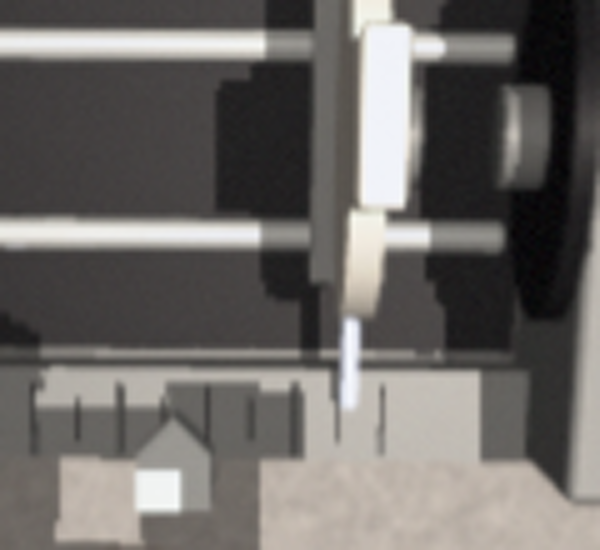

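Findings:
- The yaw is about -1°.
- The tab centre is at (0.6325, -0.0225), and its size and height check out.
- The index arm is at x 0.631 and the mark at x 0.5845, so the pull is about 46.5 mm.

Now I'll grip the tab.

```bash
python3 -m pendant '[[[0.496,0.114,0,0],[0.496,0.114,0,0],[0.496,0.114,0,0],[0.496,0.114,0,0],[0.496,0.114,0,0]]]' 140 25
python3 -m pendant '[[[0,0,0.17,0],[0,0,0.34,0],[0,0,0.51,0],[0,0,0.64,0],[0,0,0.755,0]]]'
python3 -m pendant '[[[0,0,0,0],[0,0,0,0]]]' 
python3 -m pendant '[[[0,0,0,0],[0,0,0,0],[0,0,0,0],[0,0,0,0],[0,0,0,0]]]' 255
python3 -m pendant '[[[0,0,0,0],[0,0,0,0],[0,0,0,0]]]'
```

```text
t: 10.65
tcp_pos: [0.633, -0.0208, 0.296]
orientation: [[0.009, 1.0, 0.0], [1.0, -0.009, -0.0], [-0.0, 0.0, -1.0]]
contact_force: [0.4, -0.5, -0.5]
finger_gap: 0.665
grip_force: 0.0
t: 11.07
tcp_pos: [0.6321, -0.0232, 0.1431]
orientation: [[0.013, 1.0, -0.001], [1.0, -0.013, -0.0], [-0.0, -0.001, -1.0]]
contact_force: [0.4, 0.8, 0.4]
finger_gap: 0.45
grip_force: 0.0
t: 11.23
tcp_pos: [0.6325, -0.023, 0.1447]
orientation: [[0.013, 1.0, -0.002], [1.0, -0.013, 0.0], [0.0, -0.002, -1.0]]
contact_force: [-0.1, -0.3, 1.0]
finger_gap: 0.45
grip_force: 0.0
t: 11.65
tcp_pos: [0.6329, -0.0225, 0.1456]
orientation: [[0.012, 1.0, -0.0], [1.0, -0.012, -0.0], [-0.0, -0.0, -1.0]]
contact_force: [-23.2, -1.1, 18.2]
finger_gap: 0.117
grip_force: 12.3
t: 11.9
tcp_pos: [0.6323, -0.0224, 0.1456]
orientation: [[0.012, 1.0, -0.001], [1.0, -0.012, -0.0], [-0.0, -0.001, -1.0]]
contact_force: [-8.7, -0.1, 9.8]
finger_gap: 0.109
grip_force: 25.0
```

```bash
python3 -m pendant '[[[0,-0.025,0,0],[0,-0.05,0,0],[0,-0.075,0,0],[0,-0.10,0,0],[0.001,-0.125,0,0]]]' 
python3 -m pendant '[[[0,-0.025,0,0],[0,-0.05,0,0],[0,-0.075,0,0],[0.001,-0.10,0,0],[0.001,-0.107,0,0]]]' 
python3 -m pendant '[[[0,0,0,0],[0,0,0,0],[0,0,0,0],[0,0,0,0],[0,0,0,0]]]'
python3 - <<'E'
from h import *
for n in ("top","wrist"):
    M=camera_model(n); p,d=capture(n); np.savez(f"{n}3.npz",p=p,d=d)
    c=p[140:230,200:320] if n=="top" else p
    if n=="top": cv2.imwrite(f"pics/top3.png",cv2.resize(c[:,:,::-1],None,fx=6,fy=6,interpolation=cv2.INTER_CUBIC))
    else: cv2.imwrite("pics/w3.png",c[:,:,::-1])
E
```

```text
t: 12.32
tcp_pos: [0.6087, -0.0219, 0.1456]
orientation: [[0.012, 1.0, 0.002], [1.0, -0.012, -0.0], [-0.0, 0.002, -1.0]]
contact_force: [5.4, -0.3, 5.3]
finger_gap: 0.109
grip_force: 25.0
t: 12.73
tcp_pos: [0.587, -0.0215, 0.1456]
orientation: [[0.012, 1.0, 0.002], [1.0, -0.012, -0.0], [-0.0, 0.002, -1.0]]
contact_force: [7.6, 1.6, 2.0]
finger_gap: 0.108
grip_force: 25.0
t: 13.15
tcp_pos: [0.5876, -0.0215, 0.1456]
orientation: [[0.012, 1.0, 0.002], [1.0, -0.012, -0.0], [-0.0, 0.002, -1.0]]
contact_force: [5.1, 1.1, 4.7]
finger_gap: 0.109
grip_force: 25.0
```

View pics/top3.png

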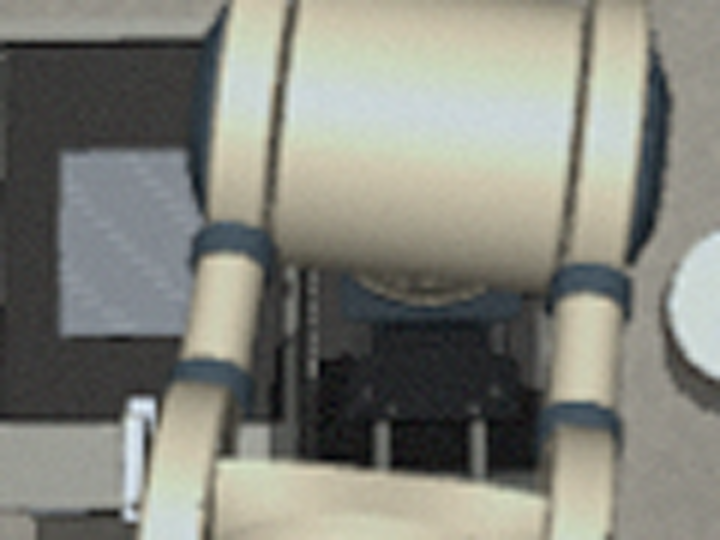

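The top view is blocked by the arm, but the locked turnbutton is visible. I'll check the scene view.

Run:
```python
from h import *
p,d=capture("scene"); cv2.imwrite("pics/s3.png",cv2.resize(p[185:260,205:305,::-1],None,fx=7,fy=7,interpolation=cv2.INTER_CUBIC)); np.savez("scene3.npz",p=p,d=d)
for t in ("index_tip","mark","tab_grip"):
    for b in boxes_of(t,"scene")[:2]: print(t,b["location"],b["confidence"])
for n,q in (("mark",[.5845,-.093,.078]),("arm at .5863",[.5863,-.09,.076]),("arm .5845",[.5845,-.09,.076])): print(n,(w2px("scene",q)))
print(get_obs()["tcp_pos"])
```

```text
index_tip [253.6, 213.9] 0.97
mark [224.4, 222.8] 0.43
tab_grip [255.6, 215.5] 0.61
mark [230.63867458 216.88986176]
arm at .5863 [231.84237367 217.67200702]
arm .5845 [231.75970159 217.19738149]
[ 0.58754821 -0.02149362  0.14562276]
```

View pics/s3.png

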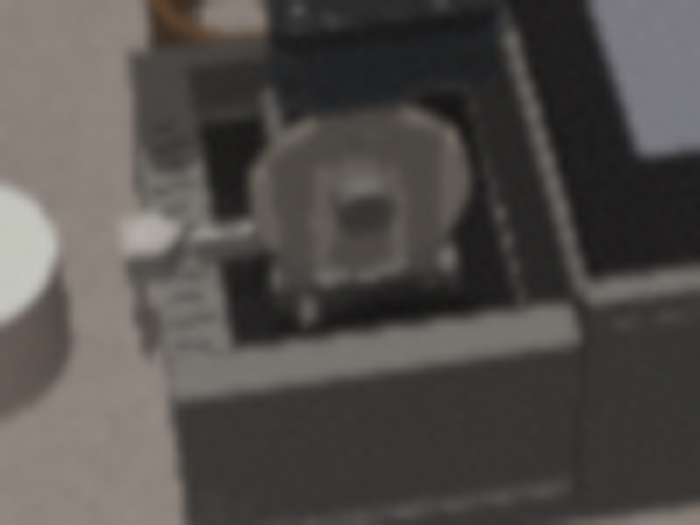

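The index arm reaches the clip tip in the scene crop: arm end at about (195,240), clip tip at about (185,232). It sits about 2 mm too far back, which agrees with the TCP reading of 0.5876. I'll pull 2 mm more and hold.

```bash
python3 -m pendant '[[[0,-0.005,0,0],[0,-0.01,0,0],[0,-0.01,0,0],[0,-0.01,0,0],[0,-0.01,0,0]]]' 
python3 -m pendant '[[[0,0,0,0],[0,0,0,0],[0,0,0,0],[0,0,0,0],[0,0,0,0]]]'
python3 - <<'E'
from h import *
M=camera_model("wrist"); p,d=capture("wrist")
print(get_obs()["tcp_pos"])
p,d=capture("scene"); cv2.imwrite("pics/s4.png",cv2.resize(p[205:235,215:255,::-1],None,fx=16,fy=16,interpolation=cv2.INTER_CUBIC))
E
```

```text
t: 13.87
tcp_pos: [0.5856, -0.0215, 0.1456]
orientation: [[0.012, 1.0, 0.002], [1.0, -0.012, -0.0], [-0.0, 0.002, -1.0]]
contact_force: [6.2, 1.7, 5.4]
finger_gap: 0.106
grip_force: 25.0
t: 14.28
tcp_pos: [0.5856, -0.0215, 0.1456]
orientation: [[0.012, 1.0, 0.002], [1.0, -0.012, -0.0], [-0.0, 0.003, -1.0]]
contact_force: [6.2, 0.7, 5.4]
finger_gap: 0.107
grip_force: 25.0
[ 0.58561162 -0.02147218  0.14565158]
```

View pics/s4.png

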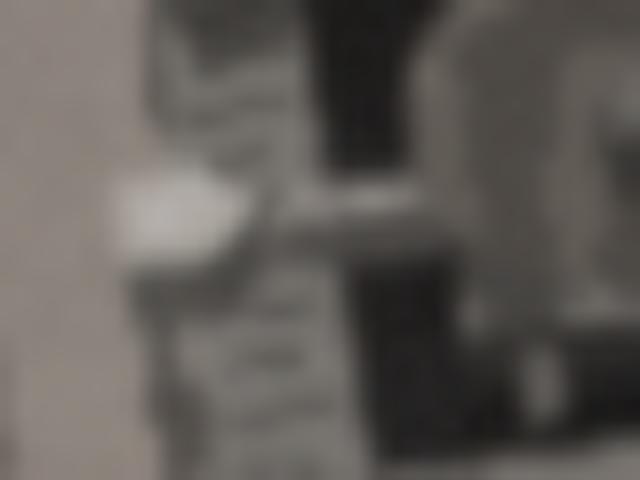

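The crop shows the arm's bright edge, at about (290,208), meeting the clip tip at about (250,203). The TCP (0.5856, implying the index at about 0.5845) also agrees with the mark, so I'm handing in while holding.

```bash
python3 -c "
from station import *
print(job_done())"
```

```text
the job is handed in; nothing more can be done
None
```

I turned the turnbutton across the closed cover and pulled the roll guide until its index arm lined up with the clip. I handed the job in at about 14 s with the gripper still holding the guide; no verdict came back.

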